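# Cock the spring stamp and fire it onto the cap

### The arm

A 6-joint arm with a two-finger parallel gripper is mounted at the origin on a cart in front of the work surface, level with it; the furniture and walls round the work are solid. World frame = base frame: x ahead of the robot, y to its left, z up, the work surface at z = 0. Lengths are in m, angles in rad, forces in N, time in s.
With the tool pointing down it reaches from about 0.275 to 0.75 m from the base axis. Payload 10.2 kg.
Tool frame: the origin (TCP) lies at the very end of the fingers, on their centre line; the grasp point (between the pads) lies 19 mm behind it (pinch_z is the distance from the TCP to the grasp point, in m); z points along the fingers, y is the line along which they close (so a half turn about z gives the same grasp; the last joint's range is limited). The gripper opens to 88 mm and grips with 3 to 60 N. Pads are 18 mm wide; open, the fingers measure 123 mm over their backs; the gripper's body (75 mm by 187 mm) begins 45 mm behind the grasp point.
Start: joints at [1.09, 0.313, 1.498, -0, 1.331, -0.223], TCP at [0.134, 0.508, 0.239] pointing down, gripper open.
Joint ranges: [-2.94, 2.94], [-0.97, 2.17], [0.19, 2.56], [-1.23, 4.37], [0.02, 3.11], [-2.88, 2.88]. Speed limits (rad/s): [2.39, 2.39, 3.01, 3.14, 3.14, 3.14].

### API

Orientations are given as [roll, pitch, yaw] about the fixed x, y, z axes, in that order (R = Rz(yaw) Ry(pitch) Rx(roll)).
In Python, from station import * gives the robot as it stands.
- The arm moves only by the tool jog_arm, never from a script. Its argument "commands" is a list of rows, each a list of 7 numbers: the shift along the tool's x, y, z each as a share of 10 cm, from -1 to 1, then the turn, a rotation vector about the tool's x, y, z each as a share of 120 degrees, from -1 to 1, then the opening, from 0 (shut) to 1 (fully open). A call has 1 to 12 rows; each row is the pose to reach, as a shift and turn from the pose commanded when the call began, along the tool's axes at that moment; what a row does not reach only later rows make up. A row lasts 1/10 s, in which the tool goes at most 50 mm and 8.59 degrees, less where a joint would pass 70% of its speed; a pose out of reach is approached as far as the arm can. A call with a number of a shift or a turn outside -1 to 1 is refused whole. A call with a gripper value outside its range is refused whole. The fingers move at their own pace and stop on an object; the grip force is fixed at half the most. Time passes only in rows, so rows that repeat a pose let the fingers close. It gives the time, the measured TCP pose, the force, the opening and the grip force at its end, in the units of the state.
- read_state(): the state, without advancing time (a new reading comes with each control period).
- read_camera(name): name is "scene" or "top"; returns a dict with "frame" (480x640x3 uint8, red, green, blue), "vfov" (degrees; the focal length in pixels is half the picture's height over the tangent of half this angle, whatever the lens; pixels are square), "cx", "cy" (the principal point, pixels), "R" (3x3) and "t" (3): a world point X has camera coordinates R X + t. Camera axes: x right, y down, z forward; pixel columns grow to the right and rows downward; lengths in m; the calibration is good to about 2 mm. A picture is of the moment at which its call begins. There is no depth.
- job_done(): hands the job in; it is judged then, once.
Trained networks look in the newest picture that a camera, given by its name, has taken for a name from the list of things; names that differ only in an ending like _2 or _b are one class to them, and where a whole thing is asked for, a point or a joint stands for the part that bears it (a point fixed in the world has none). Each returns a list of dicts, best first, with "confidence" (0 to 1); they miss things now and then, are a little off and sometimes report something else, mostly with a low value. They report only what shows in the picture. A call takes as long as a camera call.
- masks_of(camera, label): "mask" (480x640 bool, what is visible of it).
- place_of(camera, label): "position" ([x, y, z] in m, in the coordinates of the camera as it stood for that picture, good to about 4 mm: a listed point, or the origin of a listed thing).
The state is a dict: "clock": time; "joint_pos": joint angles; "dq": joint speeds; "tau": joint torques, N m; "tcp_pos": TCP position; "ee_rot": TCP orientation; "wrist_force": force on the tool from outside, world axes, zero at the start; "wrist_torque": the same for the moment, N m; "width": opening from 0.0 (shut) to 1.0 (fully open); "finger_force": force on a finger pad.
Only numpy, scipy, OpenCV 4.12 (cv2) and the standard library are available. Lean on these libraries where they do the work, as an engineer would, in place of code of your own. Each camera call takes 0.05 s, during which the arm holds its last target. There are 200 camera calls.

### The job

The turned aluminium cap in the nest of the bench spring stamp is ready to be marked. Pull the striker's knob back along its sloping barrel until the sear catches and let go so that the sear alone holds it; then press the thumb lever at the side of the barrel to trip it, so that the striker fires freely onto the cap. Leave the cap in its nest, the striker down on it and the lever let go, and do not disturb the things lying around.

Things in the scene. Friction and masses are not known exactly. Their poses are not given: they have to be found in the camera images.
- stamp: Bench spring stamp, bolted down: grey base plate 200 x 112 x 12 mm and C-frame, with a sloping steel barrel (38 mm in diameter) over a small anvil. Origin: on the worktop under the anvil; the plate spans x -80 to 120, y -56 to 56 mm. x to its back, y to its left (lever's side), z up. The barrel's axis rises from point nest along (-0.574, 0, 0.819): 35 degrees towards the front.
- lamp (a point): Middle of the lower rim of the machine lamp's grey shade, 74 mm across and 55 mm high above this point, hung over the head on a gooseneck from the back of the plate, 0.43 m above the worktop. It keeps a tool held vertically from the knob; a tool held along the barrel's axis comes in clear, in front of it.
- striker (a joint): Draw of the sprung striker along the barrel's axis, m: 0 = down on the cap, -0.008 = down with no cap in the nest, 0.036 = fully drawn, a stop. From 0.030 on the sear snaps in under a collar inside the barrel, and when the knob is let go it holds the striker at about 0.030. Pull: 6 N of spring at 0, 12 N at 0.030, and the weight of 0.3 kg. Once tripped it flies down in under 0.1 s.
- knob (a point): Centre of the grip of the striker's pull knob, moving with it: knurled steel cylinder 28 mm in diameter, reaching 13 mm up and down the axis from here, then a rim 34 mm in diameter on top, which ends 22 mm above here. Below, with the striker down, 24 mm of rod (12 mm in diameter) shows above the barrel's end. z = barrel's axis, up and to the front (the way to pull); y as the stamp's.
- trip (a joint): Thumb lever with the sear's tooth, one bell crank, rad: 0 = at rest, tooth in the barrel; 0.20 = fully pressed. A cocked striker is let go at about 0.13 (7 mm at the pad). Its spring brings it back to 0. At the pad it takes 1 to 2 N with the striker down and 6 to 7 N to trip it when cocked.
- trip_pad (a point): Centre of the upper face of the lever's thumb pad, at the left of the barrel, 80 mm from its axis: ribbed steel, 22 mm along x, 20 mm along y, 6 mm thick. Axes at rest as point nest. It is pressed along its -z (down along the barrel's axis); the full stroke is 11 mm.
- cap: The cap to be marked: turned aluminium, stepped, 32 mm in diameter at the foot, 26 mm high, loose in the nest under the striker. Origin: centre of its underside; z along the barrel's axis.
- nest (a point): Centre of the anvil's face, 70 mm above the worktop, between three locating dowels 6 mm in diameter and 10 mm high round the cap. z = the barrel's axis, pointing up and to the front; y as the stamp's.
- next_cap: Another cap of the same shape (32 x 32 x 26 mm) standing on the worktop to the right of the stamp. To be left alone. Origin: centre of its underside.
- v_block: Ground steel V-block, 50 x 44 x 36 mm, on the worktop to the right of the stamp. To be left alone. Origin: centre of its underside.
- collet: Steel collet standing on the worktop to the left of the stamp, 26 mm in diameter, 38 mm high. To be left alone. Origin: centre of its underside.
- marker: Paint marker lying on the worktop to the left of the stamp, 125 mm long, 16 mm thick. To be left alone. Origin: centre of its underside.

How it is judged:
On the way, in this order (a step that is already met when the one before it is completed fails the run):
1. the striker is drawn back and held by the sear alone, the robot off the knob, the cap in its nest (value of joint striker above 0.026 m and velocity of joint striker between -0.02 and 0.02 m/s and contact force between striker and the fingers below 0.3 N and contact force between striker and the arm below 0.3 N and distance between cap and nest below 0.004 m and angle between the z axis of cap and the z axis of nest, either way round below 0.12 rad), for 0.3 s.
2. the striker, tripped and touched by nothing else, flies down at more than 0.5 m/s (velocity of joint striker below -0.5 m/s and contact force between striker and the fingers below 0.3 N and contact force between striker and the arm below 0.3 N).
At the end, for the whole second after the job is handed in: The striker rests down on the cap (joint within 3 mm of 0), the cap lies still in the nest (its origin within 4 mm of the nest's point, its axis within 0.12 rad of the head's), and the lever is back at rest (under 0.03 rad) (value of joint striker between -0.003 and 0.003 m and velocity of joint striker between -0.01 and 0.01 m/s and value of joint trip below 0.03 rad and linear speed of cap below 0.02 m/s and distance between cap and nest below 0.004 m and angle between the z axis of cap and the z axis of nest, either way round below 0.12 rad); the robot touches nothing.
It fails at once if the other cap is pushed more than 15 mm (distance of next_cap from where it was at the start of the episode above 0.015 m).
It fails at once if the V-block is pushed more than 15 mm (distance of v_block from where it was at the start of the episode above 0.015 m).
It fails at once if the collet is pushed more than 15 mm (distance of collet from where it was at the start of the episode above 0.015 m).
It fails at once if the paint marker is pushed more than 15 mm (distance of marker from where it was at the start of the episode above 0.015 m).
It also fails if it takes over 42 s, if anything falls off the work surface, if the arm or the gripper's body presses on something with over 40 N, if the wrist force passes 120 N, or if a joint passes its speed limit or range.

## Working session

There is one attempt and no reset: what is moved stays moved. The work goes in short steps, Python scripts to look and compute and a tool call to move; the robot and the scene stay as the last step left them, time stands still between calls to the robot, and variables do not carry over. Pictures are saved under pics/ and viewed, at most 10 in all, crops included, and the job is handed in when it is done.

Besides the shell and the picture viewer there is one more tool, called after ">>>" as name(argument=value, ...) on one line, values as JSON. jog_arm: Moves the arm, as the interface text tells. Its arguments: {"type":"object","properties":{"commands":{"type":"array","items":{"type":"array","items":{"type":"number"}}}},"required":["commands"]}

```bash
ls; mkdir -p pics; cat > h.py <<'E'
from station import *
import numpy as np, cv2
from scipy.spatial.transform import Rotation as Ro
def world(cam,label,c):
    r=place_of(cam,label)
    return [(np.round(c['R'].T@(np.array(d['position'])-c['t']),4) if 1 else 0,round(d['confidence'],2)) for d in r[:2]]
E
python3 - <<'E'
from h import *
print(read_state())
for n in ("scene","top"):
    c=read_camera(n); c={k:(np.array(v) if k in'Rt' else v) for k,v in c.items()}
    cv2.imwrite(f'pics/{n}0.png',c['frame'][:,:,::-1])
    print(n,c['vfov'],c['R'],c['t'])
    for l in "stamp lamp knob trip_pad cap nest next_cap v_block collet marker".split(): print(l,world(n,l,c))
E
```

```text
pics
{'clock': 0.0, 'joint_pos': array([ 1.08958964e+00,  3.13451554e-01,  1.49842585e+00, -3.25695594e-06,
        1.33100748e+00, -2.23399622e-01]), 'dq': array([ 0.00018013,  0.00068486, -0.00070328, -0.00171781,  0.00029513,
       -0.00122793]), 'tau': array([ 1.94245913e-04, -4.02222204e+01, -2.52262259e+01,  6.94255508e-02,
        3.53562925e-02, -1.05195818e-04]), 'tcp_pos': array([0.13375026, 0.5074232 , 0.23816451]), 'ee_rot': array([-3.14033184e+00, -2.83203213e-04,  2.88378618e+00]), 'wrist_force': array([ 0.44826945,  0.05964925, -0.3389256 ]), 'wrist_torque': array([-0.00274697,  0.04259845, -0.02026959]), 'finger_force': 0.0, 'width': 1.0015366967163013}
scene 45.470020778171275 [[ 0.60908796  0.79305549  0.00865134]
 [ 0.63994986 -0.48499679 -0.59602206]
 [-0.46848269  0.36856629 -0.80292145]] [-0.52874978 -0.1981573   1.43256832]
stamp []
lamp [(array([0.6181, 0.0795, 0.4336]), 0.66)]
knob [(array([0.5599, 0.0774, 0.234 ]), 0.8)]
trip_pad [(array([0.6622, 0.1189, 0.0716]), 0.7), (array([0.5897, 0.1752, 0.1405]), 0.44)]
cap [(array([0.6645, 0.1201, 0.0732]), 0.38)]
n
[... 321 characters left out ...]
 [-0.99531113  0.01225166 -0.09594606]
 [ 0.09614365  0.01670901 -0.99522721]] [0.18101626 0.67806925 1.08666346]
stamp [(array([0.6627, 0.1177, 0.0011]), 0.59), (array([0.5915, 0.1707, 0.1389]), 0.19)]
lamp [(array([0.6192, 0.0729, 0.4291]), 0.65)]
knob [(array([0.5581, 0.0739, 0.2274]), 0.74), (array([ 0.7322,  0.0182, -0.0011]), 0.36)]
trip_pad [(array([0.5903, 0.1727, 0.1363]), 0.68)]
cap [(array([0.6624, 0.1152, 0.0683]), 0.37)]
nest [(array([0.6592, 0.116 , 0.0686]), 0.58)]
next_cap []
v_block [(array([ 7.331e-01,  1.740e-02, -1.000e-04]), 0.68)]
collet [(array([ 0.6782,  0.235 , -0.0011]), 0.69), (array([0.5914, 0.175 , 0.1374]), 0.23)]
marker [(array([0.57  , 0.2088, 0.0034]), 0.58)]
```

View pics/scene0.png

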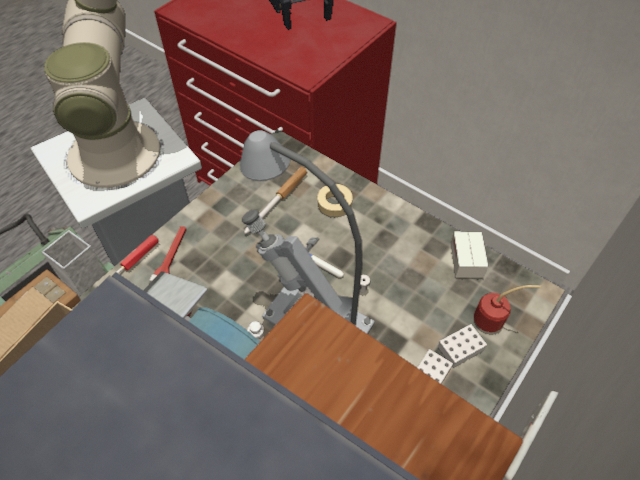

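View pics/top0.png

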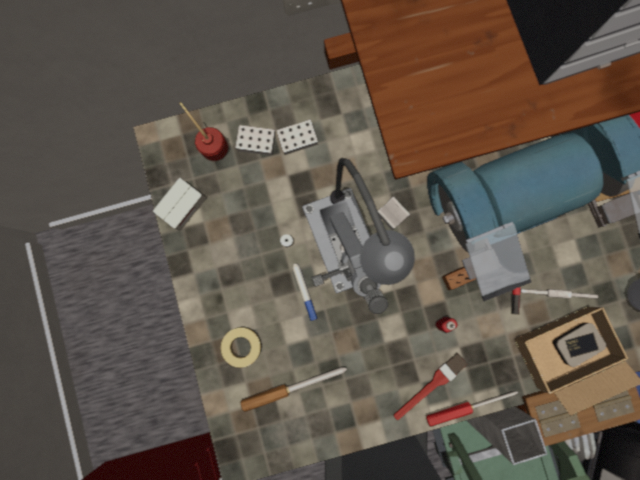

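The scene picture shows the stamp with its knob at (252,220) and the lamp shade at (262,155). In the top picture the knob is at (377,304), the lever pad at (320,279) and the shade at (388,258). The networks' knob and pad positions agree with these; next I fit the stamp's pose with its known geometry.

```bash
cat > fit.py <<'E'
from h import *
from scipy.optimize import least_squares
obs=[]
for i in range(4):
  for n in ("scene","top"):
    c=read_camera(n); c={k:(np.array(v) if k in'Rt' else v) for k,v in c.items()}
    for l in ("stamp","knob","trip_pad","nest","cap"):
        for p,cf in world(n,l,c)[:2]: obs.append((n,l,p,cf))
ax=np.array([-.574,0,.819])
def model(v):
    Rz=Ro.from_euler('z',v[2]).as_matrix(); o=np.array([v[0],v[1],0]); ne=np.array([0,0,.07])
    perp=np.array([.819,0,.574])
    m=dict(stamp=0*ax,nest=ne,cap=ne,knob=ne+v[3]*ax,trip_pad=ne+v[4]*ax+v[5]*perp+[0,.08,0])
    return {k:o+Rz@x for k,x in m.items()}
f=lambda v:np.concatenate([(model(v)[l]-p)*cf for n,l,p,cf in obs])
s=least_squares(f,[.662,.117,.38,.197,.083,0],loss='soft_l1',f_scale=.004)
print(np.round(s.x,4)); m=model(s.x)
for k in m:
    print(k,np.round(m[k],4))
    for n in ("scene","top"): print('  ',n,[tuple(np.round(p-m[k],3)) for a,l,p,cf in obs if a==n and l==k])
np.save('fit.npy',s.x)
E
python3 fit.py
```

```text
[ 6.637e-01  1.158e-01  3.527e-01  1.950e-01  8.330e-02 -4.000e-04]
stamp [0.6637 0.1158 0.    ]
   scene [(np.float64(-0.048), np.float64(-0.041), np.float64(0.43)), (np.float64(-0.072), np.float64(0.058), np.float64(0.139))]
   top [(np.float64(-0.001), np.float64(-0.002), np.float64(-0.001)), (np.float64(-0.001), np.float64(0.001), np.float64(-0.0)), (np.float64(-0.001), np.float64(-0.001), np.float64(0.001))]
nest [0.6637 0.1158 0.07  ]
   scene [(np.float64(0.001), np.float64(0.001), np.float64(0.003)), (np.float64(-0.002), np.float64(0.001), np.float64(0.003))]
   top [(np.float64(0.001), np.float64(-0.002), np.float64(0.001)), (np.float64(0.0), np.float64(0.002), np.float64(0.0)), (np.float64(-0.004), np.float64(-0.0), np.float64(-0.001)), (np.float64(-0.001), np.float64(-0.0), np.float64(0.0))]
cap [0.6637 0.1158 0.07  ]
   scene [(np.float64(0.0), np.float64(0.008), np.float64(0.003)), (np.float64(0.003), np.float64(0.003), np.float64(0.003)), (np.float64(0.0), np.float64(0.003), np.float64(0.002)), (np.float64(0.003), np.float64(0.003), np.float64(0.006))]
   top [(np.float
[... 890 characters left out ...]
91  0.1742 0.138 ]
   scene [(np.float64(-0.002), np.float64(0.002), np.float64(-0.002)), (np.float64(0.084), np.float64(0.068), np.float64(-0.137)), (np.float64(0.001), np.float64(0.004), np.float64(0.001)), (np.float64(-0.004), np.float64(0.004), np.float64(-0.003)), (np.float64(-0.001), np.float64(0.002), np.float64(-0.001))]
   top [(np.float64(-0.001), np.float64(-0.001), np.float64(0.002)), (np.float64(-0.03), np.float64(-0.101), np.float64(0.092)), (np.float64(0.002), np.float64(-0.002), np.float64(-0.002)), (np.float64(0.075), np.float64(-0.06), np.float64(-0.067)), (np.float64(0.001), np.float64(-0.004), np.float64(0.003)), (np.float64(0.003), np.float64(-0.001), np.float64(0.001))]
```

```bash
cat > plan.py <<'E'
from h import *
from scipy.spatial.transform import Slerp
v=np.load('fit.npy'); O=np.array([v[0],v[1],0]); Q=Ro.from_euler('z',v[2]); c,s=.819152,.573576
NEST=O+[0,0,.07]; AX=Q.apply([-s,0,c]); YS=Q.apply([0,1,0]); XP=Q.apply([c,0,s])
def P(x,y,d): return NEST+x*XP+y*YS+d*AX       # in the nest's axes
def orient(y): z=-AX; return Ro.from_matrix(np.c_[np.cross(y,z),y,z])
RK=orient(YS)
def cur():
    st=read_state(); return np.array(st['tcp_pos']),Ro.from_euler('xyz',st['ee_rot']),st
def rel(p,R,p1,R1): return np.r_[R.inv().apply(p1-p)/.1,(R.inv()*R1).as_rotvec()/np.radians(120)]
def seg(p1,R1,n):
    """n calls from the present pose to p1,R1, chained with the rounded rows"""
    p0,R0,_=cur(); sl=Slerp([0,1],Ro.concatenate([R0,R1])); p,R=p0,R0
    for i in range(1,n+1):
        r=np.round(rel(p,R,p0+(p1-p0)*i/n,sl(i/n)),3); print(list(map(float,r)))
        p=p+R.apply(r[:3]*.1); R=R*Ro.from_rotvec(r[3:]*np.radians(120))
def where():
    p,R,st=cur(); d=p-NEST
    print('nest axes x,y,d mm',np.round(1e3*np.array([d@XP,d@YS,d@AX]),1),'rot err to RK deg',np.round(np.degrees((RK.inv()*R).as_rotvec()),1),
      'F.ax',round(float(np.dot(st['wrist_force'],AX)),1),'F',np.round(st['wrist_force'],1),'w',round(st['width'],3),'ff',round(st['finger_force'],1),'t',round(st['clock'],2),'q',np.round(st['joint_pos'],2))
E
python3 -c "
from plan import *
where(); p1=P(0,0,v[3]-.022+.11); print(p1); seg(p1,RK,7)"
```

```text
nest axes x,y,d mm [-199.7  550.8  345.8] rot err to RK deg [10.7 33.9 33.9] F.ax 0.4 F [-0.1 -0.6  0.2] w 0.997 ff 0.0 t 3.5 q [ 1.09  0.31  1.5  -0.    1.33 -0.22]
[0.51141618 0.05969144 0.30180536]
[-0.685, -0.481, -0.09, -0.013, -0.04, -0.04]
[-0.648, -0.536, -0.048, -0.012, -0.041, -0.041]
[-0.602, -0.588, -0.009, -0.013, -0.04, -0.04]
[-0.55, -0.637, 0.023, -0.013, -0.04, -0.04]
[-0.491, -0.681, 0.049, -0.013, -0.041, -0.041]
[-0.426, -0.723, 0.069, -0.012, -0.04, -0.04]
[-0.358, -0.757, 0.084, -0.013, -0.04, -0.04]
```

>>> jog_arm(commands=[[-0.685,-0.481,-0.09,-0.013,-0.04,-0.04,1],[-0.685,-0.481,-0.09,-0.013,-0.04,-0.04,1],[-0.685,-0.481,-0.09,-0.013,-0.04,-0.04,1]])

```text
clock: 3.8
tcp_pos: [0.1893, 0.4419, 0.2484]
ee_rot: [3.117, 0.086, 2.964]
wrist_force: [0.4, 0.4, 0.1]
width: 1.0
finger_force: 0.0
```

>>> jog_arm(commands=[[-0.648,-0.536,-0.048,-0.012,-0.041,-0.041,1],[-0.648,-0.536,-0.048,-0.012,-0.041,-0.041,1],[-0.648,-0.536,-0.048,-0.012,-0.041,-0.041,1]])

```text
clock: 4.1
tcp_pos: [0.2431, 0.3782, 0.2573]
ee_rot: [3.103, 0.174, 3.047]
wrist_force: [-0.6, 0.7, 1.1]
width: 0.997
finger_force: 0.0
```

```bash
python3 -c "
from plan import *
where(); p1=P(0,0,v[3]-.022+.11); print(cur()[0]); seg(p1,RK,5)"
```

```text
nest axes x,y,d mm [-141.7  391.6  327.8] rot err to RK deg [ 7.7 24.1 24.3] F.ax 1.1 F [-0.6  0.7  1.1] w 0.997 ff 0.0 t 4.1 q [ 0.8   0.07  1.75 -0.12  1.18 -0.64]
[0.24311957 0.37820966 0.25729641]
[-0.601, -0.584, -0.007, -0.013, -0.04, -0.041]
[-0.547, -0.633, 0.024, -0.013, -0.04, -0.04]
[-0.49, -0.678, 0.05, -0.013, -0.041, -0.041]
[-0.424, -0.719, 0.07, -0.012, -0.04, -0.04]
[-0.356, -0.754, 0.084, -0.013, -0.04, -0.041]
```

>>> jog_arm(commands=[[-0.602,-0.588,-0.009,-0.013,-0.04,-0.04,1],[-0.602,-0.588,-0.009,-0.013,-0.04,-0.04,1],[-0.602,-0.588,-0.009,-0.013,-0.04,-0.04,1]])

```text
clock: 4.4
tcp_pos: [0.2971, 0.3145, 0.2663]
ee_rot: [3.093, 0.262, 3.129]
wrist_force: [0.1, 0.3, 0.4]
width: 1.002
finger_force: 0.0
```

>>> jog_arm(commands=[[-0.55,-0.637,0.023,-0.013,-0.04,-0.04,1],[-0.55,-0.637,0.023,-0.013,-0.04,-0.04,1],[-0.55,-0.637,0.023,-0.013,-0.04,-0.04,1]])

```text
clock: 4.7
tcp_pos: [0.3511, 0.2506, 0.2752]
ee_rot: [3.091, 0.349, -3.071]
wrist_force: [0.3, 0.4, 0.2]
width: 1.0
finger_force: 0.0
```

>>> jog_arm(commands=[[-0.491,-0.681,0.049,-0.013,-0.041,-0.041,1],[-0.491,-0.681,0.049,-0.013,-0.041,-0.041,1],[-0.491,-0.681,0.049,-0.013,-0.041,-0.041,1]])

```text
clock: 5.0
tcp_pos: [0.4055, 0.1859, 0.2841]
ee_rot: [3.098, 0.439, -2.983]
wrist_force: [-0.1, 0.6, -0.5]
width: 0.997
finger_force: 0.0
```

>>> jog_arm(commands=[[-0.426,-0.723,0.069,-0.012,-0.04,-0.04,1],[-0.426,-0.723,0.069,-0.012,-0.04,-0.04,1],[-0.426,-0.723,0.069,-0.012,-0.04,-0.04,1]])

```text
clock: 5.3
tcp_pos: [0.4595, 0.1216, 0.2929]
ee_rot: [3.115, 0.525, -2.892]
wrist_force: [0.7, 0.6, 0.2]
width: 0.996
finger_force: 0.0
```

>>> jog_arm(commands=[[-0.358,-0.757,0.084,-0.013,-0.04,-0.04,1],[-0.358,-0.757,0.084,-0.013,-0.04,-0.04,1],[-0.358,-0.757,0.084,-0.013,-0.04,-0.04,1],[-0.358,-0.757,0.084,-0.013,-0.04,-0.04,1]])

```text
clock: 5.7
tcp_pos: [0.5113, 0.0611, 0.3011]
ee_rot: [3.138, 0.608, -2.792]
wrist_force: [-0.3, -0.1, -0.2]
width: 1.0
finger_force: 0.0
```

```bash
python3 -c "
from plan import *
where(); p,R,_=cur()
seg(P(0,0,v[3]-.022),RK,2)
c=read_camera('scene'); cv2.imwrite('pics/s1.png',cv2.resize(c['frame'][100:340,120:440,::-1],(800,600)))"
```

```text
nest axes x,y,d mm [-1.000e-01  1.400e+00  2.822e+02] rot err to RK deg [-0.1  0.2  0.1] F.ax 0.0 F [-0.3 -0.1 -0.2] w 1.0 ff 0.0 t 5.7 q [-0.28 -0.03  1.85  0.46  0.87 -2.42]
[-0.002, -0.008, 0.546, 0.001, -0.001, -0.001]
[-0.001, -0.007, 0.546, 0.0, -0.0, -0.0]
```

View pics/s1.png

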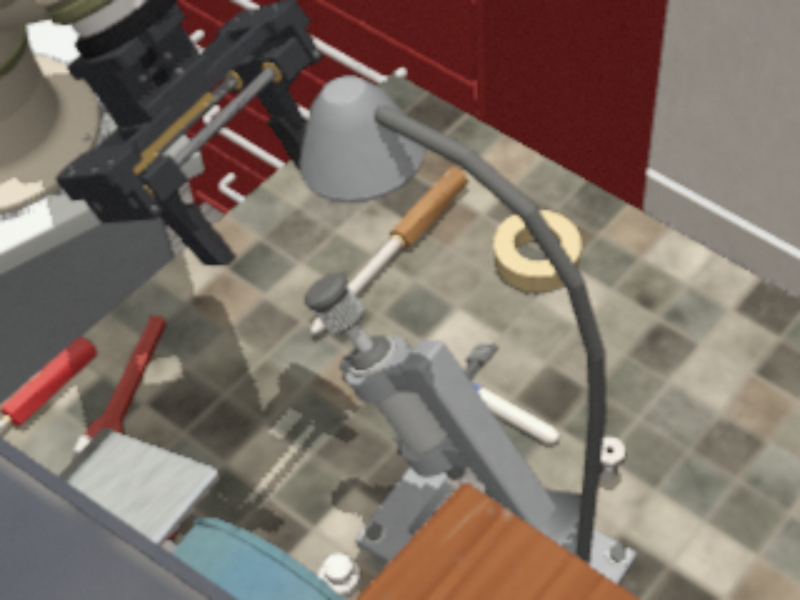

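The crop shows the open fingers above and in front of the knob at (335,300), straddling its axis. The gripper is clear of the lamp shade at (360,140), so I go down along the axis.

>>> jog_arm(commands=[[-0.002,-0.012,0.3,0.001,-0.001,-0.001,1],[-0.002,-0.014,0.6,0.001,-0.001,-0.001,1],[-0.002,-0.015,0.85,0.001,-0.001,-0.001,1],[-0.002,-0.015,1.0,0.001,-0.001,-0.001,1],[-0.002,-0.015,1.0,0.001,-0.001,-0.001,1]])

```text
clock: 6.25
tcp_pos: [0.5649, 0.0809, 0.2181]
ee_rot: [3.141, 0.609, -2.786]
wrist_force: [-0.4, 0.1, -0.1]
width: 1.001
finger_force: 0.0
```

>>> jog_arm(commands=[[0,0,0.09,0,0,0,1],[0,0,0.09,0,0,0,1]])

```text
clock: 6.45
tcp_pos: [0.5705, 0.0809, 0.2125]
ee_rot: [-3.139, 0.612, -2.786]
wrist_force: [0.3, -1.1, 0.1]
width: 1.003
finger_force: 0.0
```

```bash
python3 -c "
from plan import *
where()
c=read_camera('scene'); cv2.imwrite('pics/s2.png',cv2.resize(c['frame'][150:300,160:360,::-1],(800,600)))
c=read_camera('top'); cv2.imwrite('pics/t2.png',cv2.resize(c['frame'][220:370,300:500,::-1],(800,600)))"
```

```text
nest axes x,y,d mm [  0.2  -0.5 173.9] rot err to RK deg [ 0.1 -0.1 -0.1] F.ax 0.1 F [ 0.3 -1.1  0.1] w 1.003 ff 0.0 t 6.45 q [-0.2   0.2   1.85  0.53  0.63 -2.48]
```

View pics/s2.png

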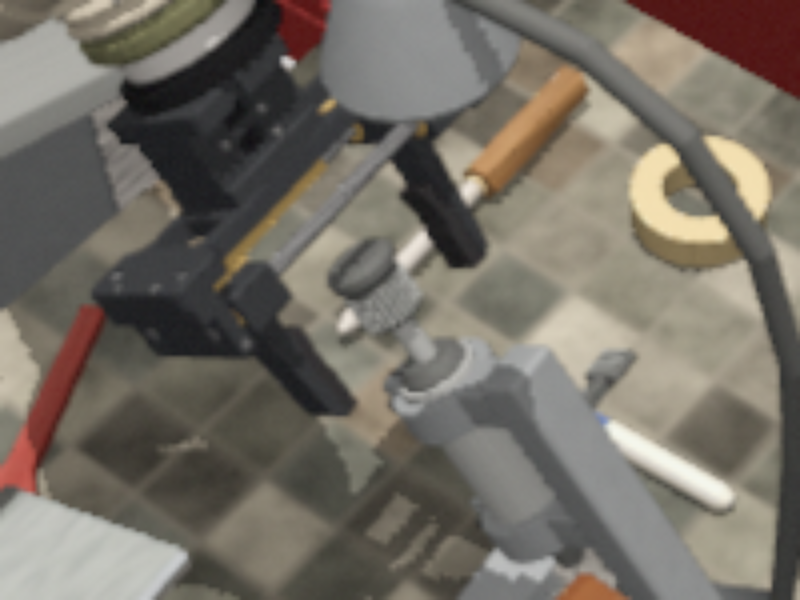

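The crop shows the knob's grip at (388,295), midway between the fingertips at (335,400) and (462,255), with the rod below at (425,345). I close on it.

>>> jog_arm(commands=[[0,0,0,0,0,0,0],[0,0,0,0,0,0,0],[0,0,0,0,0,0,0],[0,0,0,0,0,0,0],[0,0,0,0,0,0,0],[0,0,0,0,0,0,0],[0,0,0,0,0,0,0],[0,0,0,0,0,0,0]])

```text
clock: 7.35
tcp_pos: [0.57, 0.0816, 0.2124]
ee_rot: [3.14, 0.611, -2.787]
wrist_force: [-2.8, 11.4, 2.9]
width: 0.365
finger_force: 30.0
```

```bash
python3 -c "
from plan import *
where()"
```

```text
nest axes x,y,d mm [-1.000e-01  4.000e-01  1.739e+02] rot err to RK deg [-0.1 -0.  -0.1] F.ax 1.6 F [-2.8 11.4  2.9] w 0.365 ff 30.0 t 7.35 q [-0.2   0.2   1.85  0.54  0.63 -2.48]
```

>>> jog_arm(commands=[[0,0.015,0,0,0,0,0],[0,0.015,-0.03,0,0,0,0],[0,0.015,-0.06,0,0,0,0],[0,0.015,-0.09,0,0,0,0],[0,0.015,-0.12,0,0,0,0],[0,0.015,-0.12,0,0,0,0]])

```text
clock: 7.95
tcp_pos: [0.5636, 0.0793, 0.222]
ee_rot: [-3.14, 0.612, -2.788]
wrist_force: [7.7, 6.0, -6.3]
width: 0.361
finger_force: 30.0
```

```bash
python3 -c "
from plan import *
where()
c=read_camera('scene'); c={k:(np.array(v) if k in'Rt' else v) for k,v in c.items()}
for p,cf in world('scene','knob',c): print(cf,(p-NEST)@AX,(p-NEST)@YS,(p-NEST)@XP)"
```

```text
nest axes x,y,d mm [-1.000e-01  4.000e-01  1.857e+02] rot err to RK deg [ 0.1 -0.  -0. ] F.ax -10.5 F [ 7.7  6.  -6.3] w 0.361 ff 30.0 t 7.95 q [-0.2   0.17  1.85  0.52  0.65 -2.47]
0.59 0.2071967497774387 0.0034265856213707303 0.0020472789658275755
0.31 0.08176245117383554 0.08266047410928976 -0.002573177649186391
```

Axial force of 10.5 N matches a 12 mm draw with no slip, and the network sees the knob about 12 mm higher. I pull on to about 34 mm.

>>> jog_arm(commands=[[0,0.005,-0.03,0,0,0,0],[0,0.005,-0.06,0,0,0,0],[0,0.005,-0.09,0,0,0,0],[0,0.005,-0.12,0,0,0,0],[0,0.005,-0.15,0,0,0,0],[0,0.005,-0.18,0,0,0,0],[0,0.005,-0.21,0,0,0,0],[0,0.005,-0.215,0,0,0,0],[0,0.005,-0.215,0,0,0,0]])

```text
clock: 8.95
tcp_pos: [0.5522, 0.0751, 0.2393]
ee_rot: [-3.139, 0.612, -2.788]
wrist_force: [11.6, 3.9, -9.0]
width: 0.365
finger_force: 30.0
```

```bash
python3 -c "
from plan import *
where()"
```

```text
nest axes x,y,d mm [-1.000e-01  4.000e-01  2.068e+02] rot err to RK deg [ 0.1 -0.1 -0. ] F.ax -14.3 F [11.6  3.9 -9. ] w 0.365 ff 30.0 t 8.95 q [-0.22  0.12  1.86  0.51  0.69 -2.46]
```

>>> jog_arm(commands=[[0,0,-0.01,0,0,0,0],[0,0,0.0,0,0,0,0],[0,0,0.015,0,0,0,0],[0,0,0.03,0,0,0,0],[0,0,0.03,0,0,0,0]])

```text
clock: 9.45
tcp_pos: [0.5538, 0.0757, 0.237]
ee_rot: [-3.139, 0.612, -2.788]
wrist_force: [7.7, 2.7, -5.6]
width: 0.365
finger_force: 30.0
```

```bash
python3 -c "
from plan import *
where()"
```

```text
nest axes x,y,d mm [-1.000e-01  4.000e-01  2.039e+02] rot err to RK deg [ 0.1 -0.1 -0. ] F.ax -9.3 F [ 7.7  2.7 -5.6] w 0.365 ff 30.0 t 9.45 q [-0.22  0.13  1.86  0.51  0.68 -2.46]
```

The pull fell from 14.3 to 9.3 N over the last 3 mm, so the sear is taking the load. I open the fingers and retreat along the axis.

>>> jog_arm(commands=[[0,0,0,0,0,0,1],[0,0,0,0,0,0,1],[0,0,0,0,0,0,1],[0,0,0,0,0,0,1],[0,0,0,0,0,0,1],[0,0,0,0,0,0,1],[0,0,0,0,0,0,1]])

```text
clock: 10.15
tcp_pos: [0.5535, 0.0758, 0.2375]
ee_rot: [-3.138, 0.612, -2.787]
wrist_force: [-0.4, -0.8, 0.4]
width: 0.976
finger_force: 0.0
```

>>> jog_arm(commands=[[0,0,-0.3,0,0,0,1],[0,0,-0.7,0,0,0,1],[0,0,-0.9,0,0,0,1],[0,0,-0.9,0,0,0,1]])

```text
clock: 10.55
tcp_pos: [0.505, 0.0576, 0.3136]
ee_rot: [-3.135, 0.616, -2.786]
wrist_force: [-0.8, -0.4, -0.2]
width: 1.005
finger_force: 0.0
```

```bash
cat > look.py <<'E'
from plan import *
import sys
where()
for n in ('scene','top'):
    c=read_camera(n); c={k:(np.array(v) if k in'Rt' else v) for k,v in c.items()}
    if n=='scene': cv2.imwrite('pics/%s.png'%sys.argv[1],cv2.resize(c['frame'][150:300,160:360,::-1],(800,600)))
    for l in ('knob','trip_pad','cap'):
        for p,cf in world(n,l,c)[:1]: print(n,l,cf,np.round(1e3*np.array([(p-NEST)@XP,(p-NEST)@YS,(p-NEST)@AX]),1))
E
python3 look.py s3; python3 -c "
from plan import *
RP=orient(-XP); p,R,_=cur(); print(np.degrees((R.inv()*RP).as_rotvec()))
print('wp'); seg(P(0,.08,.300),orient(XP),2); seg(P(0,.08,.300),RP,2); print(np.round(P(0,.08,.3),3))"
```

```text
nest axes x,y,d mm [  1.3   0.3 296.5] rot err to RK deg [ 0.3 -0.3 -0.1] F.ax 0.4 F [-0.8 -0.4 -0.2] w 1.005 ff 0.0 t 10.55 q [-0.29 -0.06  1.85  0.46  0.89 -2.43]
scene knob 0.91 [ -0.3   3.  226. ]
scene trip_pad 0.5 [ 2.4 82.1 82.7]
scene cap 0.43 [2.1 4.3 4.2]
top knob 0.88 [ 1.000e-01 -6.000e+00  2.252e+02]
top trip_pad 0.71 [-0.3 77.4 84.3]
top cap 0.53 [-2.2 -2.6 -4.4]
[-4.26411889e-02 -4.77080376e-02 -8.99244818e+01]
wp
[-0.003, 0.396, -0.032, -0.0, 0.0, 0.375]
[0.278, 0.281, -0.032, -0.0, 0.0, 0.376]
[-0.003, 0.396, -0.032, -0.0, -0.0, -0.375]
[-0.281, 0.278, -0.032, -0.0, -0.0, -0.374]
[0.475 0.131 0.316]
```

View pics/s3.png

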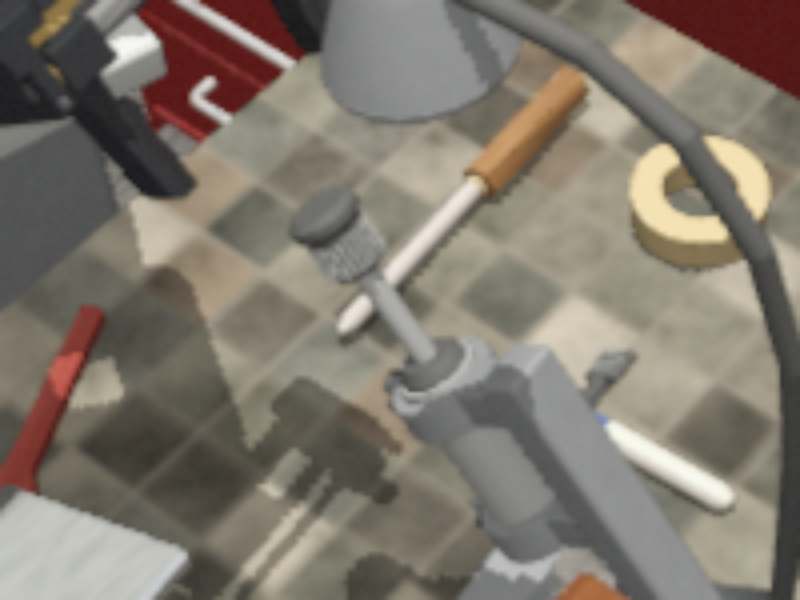

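The crop shows the striker cocked: the knob is up at (340,235) with a long stretch of rod exposed, and the networks put it at d = 226 mm, about 30 mm drawn. The pad is at (610,370). Next I turn the tool 90° about its own axis, move over the pad and shut the fingers.

>>> jog_arm(commands=[[-0.003,0.4,-0.03,0,0,0.07,0],[-0.003,0.4,-0.03,0,0,0.14,0],[-0.003,0.4,-0.03,0,0,0.21,0],[-0.003,0.4,-0.03,0,0,0.28,0],[-0.003,0.4,-0.03,0,0,0.35,0],[-0.003,0.4,-0.03,0,0,0.375,0]])

```text
clock: 11.55
tcp_pos: [0.4898, 0.0953, 0.3133]
ee_rot: [2.681, 0.417, 2.606]
wrist_force: [0.0, -0.3, -0.7]
width: 0.481
finger_force: 0.0
```

>>> jog_arm(commands=[[0.29,0.29,-0.03,0,0,0.07,0],[0.29,0.29,-0.03,0,0,0.14,0],[0.29,0.29,-0.03,0,0,0.21,0],[0.29,0.29,-0.03,0,0,0.28,0],[0.29,0.29,-0.03,0,0,0.35,0],[0.29,0.29,-0.03,0,0,0.375,0],[0.29,0.29,-0.03,0,0,0.375,0]])

```text
clock: 12.25
tcp_pos: [0.474, 0.1331, 0.3157]
ee_rot: [2.53, 0.002, 1.923]
wrist_force: [0.1, 0.6, -0.4]
width: 0.003
finger_force: 0.0
```

```bash
python3 -c "
from plan import *
where(); seg(P(0,.083,v[4]+.02),orient(XP),2)"
```

```text
nest axes x,y,d mm [ -0.   81.9 299.9] rot err to RK deg [ 0.  -0.1 89.9] F.ax -0.5 F [ 0.1  0.6 -0.4] w 0.003 ff 0.0 t 12.25 q [-0.1  -0.12  1.89  0.34  0.83 -0.61]
[0.007, -0.0, 0.983, 0.0, 0.0, 0.0]
[0.008, -0.001, 0.984, 0.0, 0.001, 0.001]
```

>>> jog_arm(commands=[[0,0,0.4,0,0,0,0],[0.01,0,0.75,0,0,0,0],[0.01,0,1,0,0,0,0],[0.01,0,1,0,0,0,0]])

```text
clock: 12.65
tcp_pos: [0.5273, 0.154, 0.231]
ee_rot: [2.535, 0.001, 1.926]
wrist_force: [-0.5, 0.7, -0.2]
width: 0.006
finger_force: 0.0
```

>>> jog_arm(commands=[[0,0,0.3,0,0,0,0],[0,0,0.6,0,0,0,0],[0,0,0.85,0,0,0,0],[0,0,0.9,0,0,0,0],[0,0,0.9,0,0,0,0]])

```text
clock: 13.15
tcp_pos: [0.5761, 0.1713, 0.1612]
ee_rot: [2.529, 0.003, 1.925]
wrist_force: [1.5, -0.2, 1.2]
width: 0.006
finger_force: 0.0
```

```bash
python3 look.py s4
```

```text
nest axes x,y,d mm [  0.6  82.4 110.9] rot err to RK deg [ 0.  -0.1 89.9] F.ax 0.2 F [ 1.5 -0.2  1.2] w 0.006 ff 0.0 t 13.15 q [ 0.01  0.32  1.85  0.47  0.43 -0.71]
scene knob 0.6 [ -0.9   3.1 228.2]
scene trip_pad 0.67 [-83.7 119.2 -25.5]
scene cap 0.47 [3.9 3.  0. ]
top knob 0.83 [ -0.6  -4.  226. ]
top trip_pad 0.38 [-1.5  2.   1.3]
top cap 0.35 [-0.6 -6.5 -2.3]
```

View pics/s4.png

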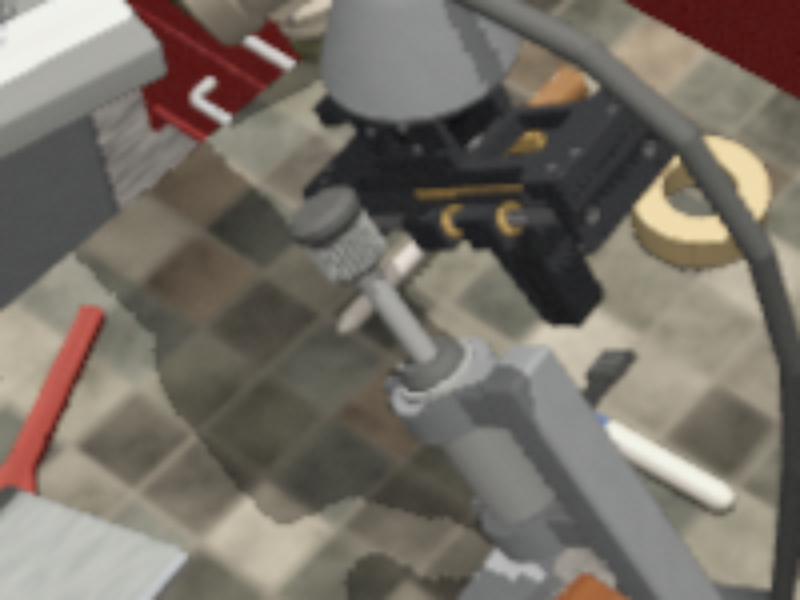

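The crop shows the shut fingertips at (575,310), lined up above the pad at (612,367), with the striker still cocked. I press down slowly.

>>> jog_arm(commands=[[0,0,0.15,0,0,0,0],[0,0,0.23,0,0,0,0],[0,0,0.26,0,0,0,0],[0,0,0.28,0,0,0,0],[0,0,0.3,0,0,0,0],[0,0,0.3,0,0,0,0]])

```text
clock: 14.15
tcp_pos: [0.5923, 0.1773, 0.1363]
ee_rot: [2.529, 0.002, 1.924]
wrist_force: [-3.7, -0.9, 2.7]
width: 0.006
finger_force: 2.0
```

```bash
python3 -c "
from plan import *
where()"
```

```text
nest axes x,y,d mm [ 0.5 82.4 80.6] rot err to RK deg [ 0.  -0.1 89.9] F.ax 4.4 F [-3.7 -0.9  2.7] w 0.006 ff 2.0 t 14.15 q [ 0.03  0.39  1.82  0.5   0.39 -0.74]
```

In contact: 4.4 N along the axis. I press on by up to 8 mm, with small steps.

>>> jog_arm(commands=[[0,0,0.015,0,0,0,0],[0,0,0.03,0,0,0,0],[0,0,0.045,0,0,0,0],[0,0,0.06,0,0,0,0],[0,0,0.065,0,0,0,0],[0,0,0.065,0,0,0,0]])

```text
clock: 14.75
tcp_pos: [0.596, 0.1786, 0.1308]
ee_rot: [2.529, 0.002, 1.924]
wrist_force: [-1.0, 1.0, 1.5]
width: 0.006
finger_force: 1.0
```

```bash
python3 look.py s5
```

```text
nest axes x,y,d mm [ 0.6 82.4 73.8] rot err to RK deg [ 0.  -0.2 89.9] F.ax 1.5 F [-1.   1.   1.5] w 0.006 ff 1.0 t 14.75 q [ 0.03  0.4   1.82  0.51  0.38 -0.75]
scene knob 0.61 [  2.    0.6 196.4]
scene trip_pad 0.58 [-1.7 85.2 74.7]
scene cap 0.47 [ 1.9  3.3 -3.5]
top knob 0.84 [  1.2  -3.1 193.3]
top trip_pad 0.3 [  3.1 108.7 -90.1]
top cap 0.47 [-0.8 -2.9 -1.5]
```

View pics/s5.png

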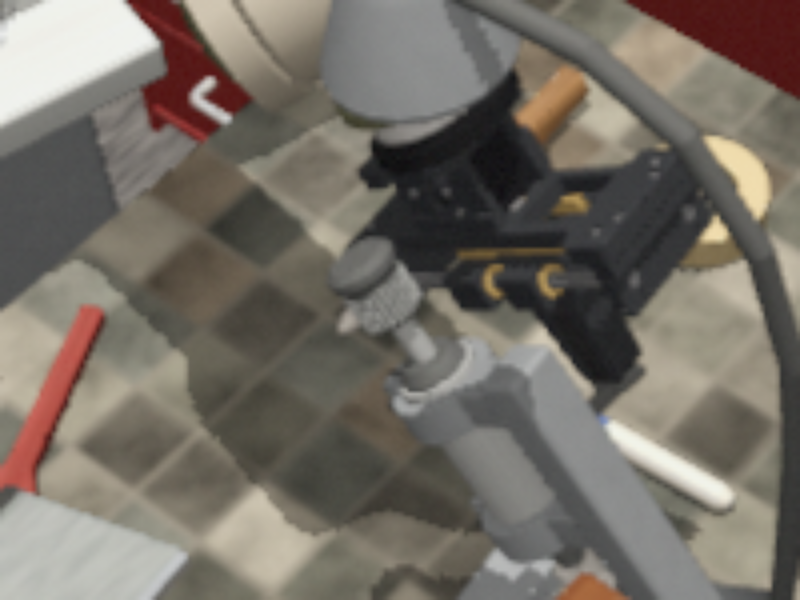

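The striker has fired: the knob is back down at (388,290) and the networks put it at d ≈ 195 mm. The force on the pad fell to 1.5 N. I retreat up the axis.

>>> jog_arm(commands=[[0,0,-0.1,0,0,0,0],[0,0,-0.3,0,0,0,0],[0,0,-0.6,0,0,0,0],[0,0,-0.8,0,0,0,0],[0,0,-0.8,0,0,0,0],[0,0,-0.8,0,0,0,0],[0,0,-0.8,0,0,0,0]])

```text
clock: 15.85
tcp_pos: [0.5527, 0.1628, 0.1951]
ee_rot: [2.531, 0.002, 1.923]
wrist_force: [-1.4, 0.6, -0.5]
width: 0.004
finger_force: 0.0
```

```bash
python3 look.py s6
```

```text
nest axes x,y,d mm [ -0.3  82.5 153. ] rot err to RK deg [ 0.1 -0.1 89.9] F.ax 0.2 F [-1.4  0.6 -0.5] w 0.004 ff 0.0 t 15.85 q [-0.01  0.21  1.88  0.42  0.51 -0.67]
scene knob 0.86 [ -0.    0.7 195.9]
scene trip_pad 0.57 [ 1.5 80.6 81.7]
scene cap 0.53 [ 3.7  3.5 -0.5]
top knob 0.7 [  2.2  -3.6 195.2]
top trip_pad 0.8 [-0.8 78.8 85.3]
top cap 0.46 [-3.9 -1.2 -1.9]
```

View pics/s6.png

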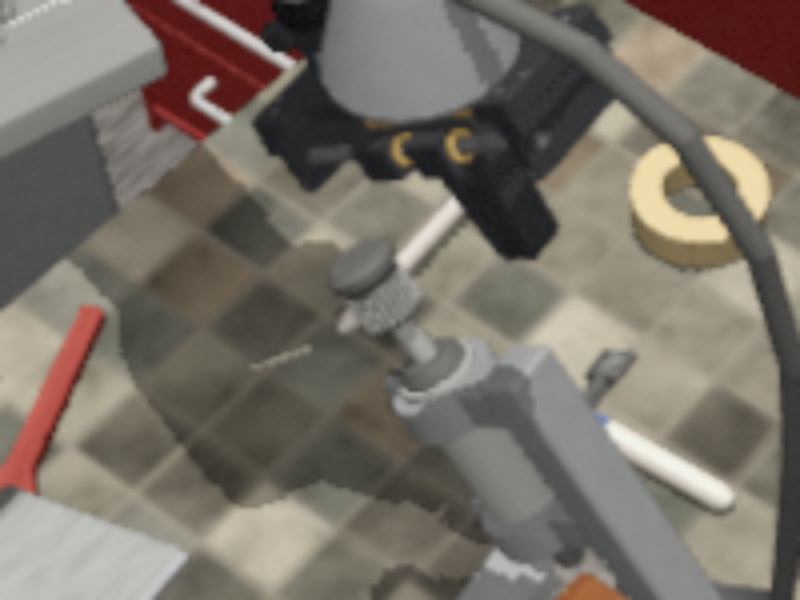

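The picture shows the knob down at (388,290), the lever pad back at rest at (612,367), and the gripper clear of everything. I hand the job in.

```bash
python3 -c "
from station import *
print(job_done())"
```

```text
the job is handed in; nothing more can be done
None
```

I drew the striker until the sear held it, let go, tripped it with the lever so it fired onto the cap, and handed the job in at about 16 s; the last look showed striker down, cap in its nest, lever at rest and the robot clear, but `job_done()` gave no verdict.

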